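Set a board against the red flip stop

TASK

Get the board ready for a cut to the red stop's length: with a light touch of the fingertips tip the raised red flip stop over, away from you, so that it drops down in front of the fence, then gently push the board along the fence to the right until its end touches that stop, and draw back. The board must stay flat along the fence and be slid, never gripped or lifted; leave the blue and black stops standing up and the loose things around the jig where they are.

Things in the scene. Friction and masses are not known exactly. Their poses are not given: they have to be found in the camera images.
- jig: Cut-off jig fixed on the bench: dark plywood base 12 mm thick, 740 mm long, with a 30 mm thick aluminium fence, top 72 mm above the bench; a yellow rule on it to the right (-y) of the saw kerf. Origin: at bench height, on the fence's working face, at the kerf. x points from that face over the base, away from the robot (base: x -55 to +160 mm), y along the fence, to the robot's left.
- stop_red: Red flip stop on the fence (clamp block 64 x 30 mm, 12 mm high; knob 36 mm high, 32 mm to its -y side). Origin: on the fence's working face, at fence-top height (72 mm above the bench), at mid-width of the swing arm; axes as the jig's. Hinge along y at x +14, z +16 mm. Red arm 22 mm wide (y -11 to +11 mm): a plate 10 mm thick with a block foot at its end, 71 mm from hinge to end.
- stop_blue: Blue flip stop: same make, size and frame as the red one, but with a blue arm. It stands raised and stays so.
- stop_black: Black flip stop: same make, size and frame as the red one, but with a black arm. It stands raised and stays so.
- red_arm (a joint): Swing of the red arm (rad): 0 raised, leaning back 20 deg over the fence towards the robot, top 156 mm above the bench; grows as its top goes away from the robot (+x); 3.49 hanging down in front of the fence. The hinge turns freely: a push of under 1 N high on the foot moves it, and past about 0.5 it drops by its own weight in about 2 s and stays.
- blue_arm (a joint): Swing of the blue arm, as for the red one; 0 raised.
- black_arm (a joint): Swing of the black arm, as for the red one; 0 raised.
- red_foot (a point): Centre of the red arm's foot, a block 28 x 22 x 28 mm; it moves with the arm. Raised: the foot's rear face (robot's side) is centred at x -27 mm in the stop's frame, 134 mm above the bench. Hanging: the foot spans 17 to 45 mm above the bench, x 9 to 37 mm, and its +y side face, y +11 mm in the stop's frame, is what the board's end meets.
- board: Loose pine board, 300 mm long (its y), 60 mm wide (x), 27 mm thick, about 0.26 kg, lying flat on the jig's base along the fence, 1 mm from its working face, to the left (+y) of all the stops; it slides to the right (-y), under raised stops. 2 to 4 N slides it. Origin: centre of its underside, 12 mm above the bench.
- board_end (a point): Middle of the board's right-hand end face (-y end), which is to meet the red stop; half-way up its thickness.
- board_tail (a point): Middle of the board's left-hand end face (+y end), half-way up its thickness. Pushed here slightly (5 to 10 mm) to the far side of the middle, with the push drifting a little towards the fence, the board keeps to the fence.
- plug: Bystander: loose round wooden disc from a hole saw, 68 mm across, 18 mm thick, lying on the jig's base. Origin: centre of its underside.
- tape: Bystander: yellow tape measure, 70 x 44 x 60 mm, standing on the jig's base. Origin: centre of its underside.
- glue: Bystander: glue bottle, 60 mm across, 170 mm tall, on the bench to the right of the jig. Origin: centre of its underside.
- offcut: Bystander: loose pine offcut block, 60 x 75 x 27 mm, lying on the jig's base. Origin: centre of its underside.

How it is judged:
By the outcome, as a careful person would: the job done as asked, in the order asked, and still so for the second after the job is handed in, with the robot touching nothing.
It also fails if it takes over 54 s, if anything falls off the work surface, if the arm or the gripper's body presses on something with over 40 N, if the wrist force passes 120 N, or if a joint passes its speed limit or range.

ROBOT

A 7-joint arm with a two-finger parallel gripper is mounted at the origin on the work surface. World frame = base frame: x ahead of the robot, y to its left, z up, the work surface at z = 0. Lengths are in mm, angles in rad, forces in N, time in s.
With the tool pointing down it reaches from about 400 to 875 mm from the base axis. Payload 4.4 kg.
Tool frame: the origin (TCP) lies on the centre line of the jaws, within the pads' length; the fingertips stand 14 mm ahead of it and the grasp point (between the pads) lies 5 mm behind it (tips_ahead is the distance from the TCP to the fingertips, in mm); z points along the fingers, y is the line along which they close (so a half turn about z gives the same grasp; the last joint's range is limited). The gripper opens to 85 mm and grips with 20 to 120 N. Pads are 22 mm wide; open, the fingers measure 114 mm over their backs; the gripper's body (76 mm by 85 mm) begins 54 mm behind the grasp point. The pads swing forward as they close: fully open they stand 13 mm farther back than shut.
Start: joints at [-1.311, 0.628, 0.038, 1.517, -0.027, 0.996, -0.02], TCP at [208.02, 615.829, 245.313] pointing down, gripper open.
Joint ranges: [-3.06, 3.06], [-0.37, 2.12], [-1.25, 1.32], [0.18, 2.47], [-1.1, 4.24], [0.23, 1.98], [-2.94, 2.94]. Speed limits (rad/s): [2.57, 2.57, 3.14, 3.14, 3.14, 3.14, 3.14].

INTERFACE

Orientations are given as [roll, pitch, yaw] about the fixed x, y, z axes, in that order (R = Rz(yaw) Ry(pitch) Rx(roll)).
In Python, from cell import * gives the robot as it stands.
- The arm moves only by the tool move_arm, never from a script. Its argument "rows" is text: rows parted by semicolons, each of 7 numbers parted by spaces: the shift along the tool's x, y, z scaled (see below), then the turn, a rotation vector about the tool's x, y, z scaled (see below), then the closure, from -1 (fully open) to 1 (shut). A call has 1 to 12 rows; each row is the pose to reach, as a shift and turn from the pose commanded when the call began, along the tool's axes at that moment; what a row does not reach only later rows make up. The controller multiplies each number of a shift by 0.3 m and each number of a turn by pi/2 rad. A row lasts 1/12 s, in which the tool goes at most 41.7 mm and 7.16 degrees, less where a joint would pass 70% of its speed; a pose out of reach is approached as far as the arm can. A call with a number of a shift or a turn outside -1 to 1 is refused whole. A call with a gripper value outside its range is refused whole. The fingers move at their own pace and stop on an object; the grip force is fixed at half the most. Time passes only in rows, so rows that repeat a pose let the fingers close. It gives the time, the measured TCP pose, the force, the opening and the grip force at its end, in the units of the state.
- read_state(): the state, without advancing time (a new reading comes with each control period).
- get_image(name): name is "scene" or "top" or "wrist"; returns a dict with "img" (480x640x3 uint8, red, green, blue), "vfov" (degrees; the focal length in pixels is half the picture's height over the tangent of half this angle, whatever the lens; pixels are square), "cx", "cy" (the principal point, pixels), "k1" (the pictures are not rectified: a ray, as slopes to the right and down, at radius r is drawn at 1 + k1 r^2 times it, then the intrinsics apply), "extrinsics" (4x4, takes a point from camera to world coordinates); the wrist camera has in their place "T_tool_cam" (4x4, takes a point from camera to tool coordinates, whose origin is the TCP and whose axes are the flange's). Camera axes: x right, y up, looking along -z (the intrinsics and any distortion apply to the point x, -y, -z); pixel columns grow to the right and rows downward; lengths in mm; the calibration is good to about 2 mm. A picture is of the moment at which its call begins: read the wrist's pose just before it. There is no depth.
- finish_job(): hands the job in; it is judged then, once.
The state is a dict: "clock": time; "qpos": joint angles; "qd": joint speeds; "tau": joint torques, N m; "eef_pos": TCP position; "tool_rot": TCP orientation; "force": force on the tool from outside, world axes, zero at the start; "torque": the same for the moment, N m; "width": finger opening in mm; "gripper_force": force on a finger pad.
Only numpy, scipy, OpenCV 4.12 (cv2) and the standard library are available. Lean on these libraries where they do the work, as an engineer would, in place of code of your own. Each camera call takes 0.05 s, during which the arm holds its last target. There are 200 camera calls.

## Working session

There is one attempt and no reset: what is moved stays moved. The work goes in short steps, Python scripts to look and compute and a tool call to move; the robot and the scene stay as the last step left them, time stands still between calls to the robot, and variables do not carry over. Pictures are saved under pics/ and viewed, at most 13 in all, crops included, and the job is handed in when it is done.

Besides the shell and the picture viewer there is one more tool, called after "Request:" by a JSON object that holds its "name" and its "arguments". move_arm: Moves the arm, as the interface text tells. Its arguments: {"type":"object","properties":{"rows":{"type":"string"}},"required":["rows"]}

```bash
mkdir -p pics; cat > h.py <<'E'
from cell import *
import numpy as np, cv2
def snap(n,f):
    d=get_image(n); cv2.imwrite(f'pics/{f}.png',cv2.cvtColor(d['img'],cv2.COLOR_RGB2BGR)); return d
def K(d):
    f=240/np.tan(np.radians(d['vfov'])/2); return np.array([[f,0,d['cx']],[0,f,d['cy']],[0,0,1.]])
def ray(d,u,v,E=None):
    E=np.array(d['extrinsics']) if E is None else E
    p=cv2.undistortPoints(np.array([[[u,v]]],float),K(d),np.array([d['k1'],0,0,0.]))[0,0]
    return E[:3,3],E[:3,:3]@np.array([p[0],-p[1],-1.])
def onz(d,u,v,z):
    o,r=ray(d,u,v); return o+r*(z-o[2])/r[2]
def proj(d,P):
    E=np.array(d['extrinsics']); c=(np.atleast_2d(P)-E[:3,3])@E[:3,:3]; c=c*[1,-1,-1]
    return cv2.projectPoints(c.reshape(-1,1,3),np.zeros(3),np.zeros(3),K(d),np.array([d['k1'],0,0,0.]))[0].reshape(-1,2)
E
python3 - <<'E'
from h import *
s=read_state(); print(s)
for n in('scene','top'):
    d=snap(n,n+'0'); print(n,d['vfov'],d['cx'],d['cy'],d['k1'],np.round(d['extrinsics'],3).tolist())
E
```

```text
{'clock': 0.0, 'qpos': array([-1.31078008,  0.62931055,  0.03843542,  1.51834963, -0.02700308,
        0.99629459, -0.01999696]), 'qd': array([ 0.0001951 ,  0.0009208 , -0.00054602, -0.00132704,  0.00054458,
        0.00024702,  0.00016644]), 'tau': array([-2.45804167e-04, -5.63398683e+01,  1.22611944e+00, -1.93446761e+01,
        1.10528534e-02,  1.03238155e-02, -1.40090572e-05]), 'eef_pos': array([207.83357518, 615.2608277 , 244.41787266]), 'tool_rot': array([-3.13974831e+00,  1.56738275e-05,  2.81578349e+00]), 'force': array([-0.35920083,  0.6780861 , -0.73899475]), 'torque': array([-0.0340333 ,  0.02118112, -0.02746248]), 'gripper_force': 0.0, 'width': 85.53283846095874}
scene 56.82801928845633 318.9539091249497 234.7681119598842 -0.04294015123630151 [[-0.881, -0.353, 0.315, 882.104], [0.472, -0.63, 0.616, 482.058], [-0.019, 0.692, 0.722, 773.886], [0.0, 0.0, 0.0, 1.0]]
top 54.052242138817675 315.45562310216167 241.6369639640896 -0.027439428959086437 [[0.018, 0.981, -0.195, 379.696], [-0.999, 0.023, 0.024, -53.917], [0.028, 0.194, 0.981, 1145.922], [0.0, 0.0, 0.0, 1.0]]
```

View pics/scene0.png

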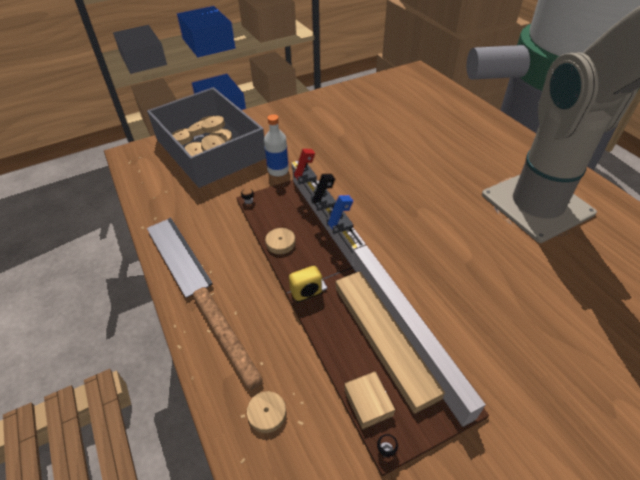

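View pics/top0.png

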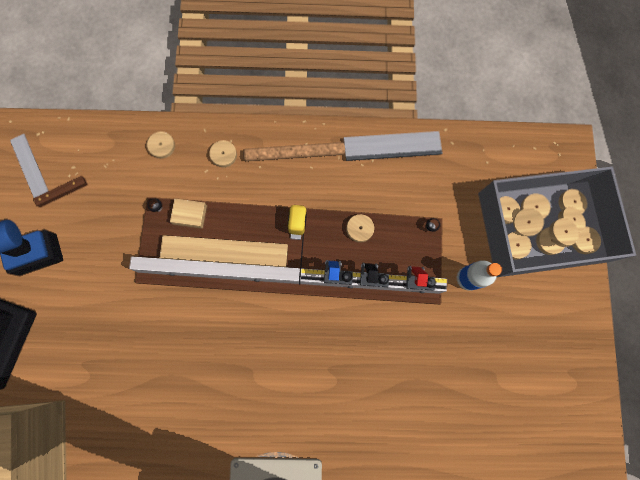

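The scene view shows the board right of centre (340,280)–(440,395) and the stops at red (305,162), black (323,188) and blue (341,210). In the top view the board runs from (160,245) to (287,255), and the stops are at blue (335,271), black (374,274) and red (420,278). The fence tilts slightly. I'll enlarge the view to get accurate points.

```bash
python3 - <<'E'
from h import *
a=cv2.imread('pics/top0.png'); c=cv2.resize(a[190:310,120:280],None,fx=5,fy=5,interpolation=cv2.INTER_CUBIC)
c2=cv2.resize(a[210:310,290:450],None,fx=5,fy=5,interpolation=cv2.INTER_CUBIC)
cv2.imwrite('pics/topL.png',c[:,:800]);cv2.imwrite('pics/topR.png',c2)
b=cv2.imread('pics/scene0.png'); cv2.imwrite('pics/scR.png',cv2.resize(b[140:260,280:400],None,fx=5,fy=5,interpolation=cv2.INTER_CUBIC))
E
```

```text
(no output)
```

View pics/topL.png

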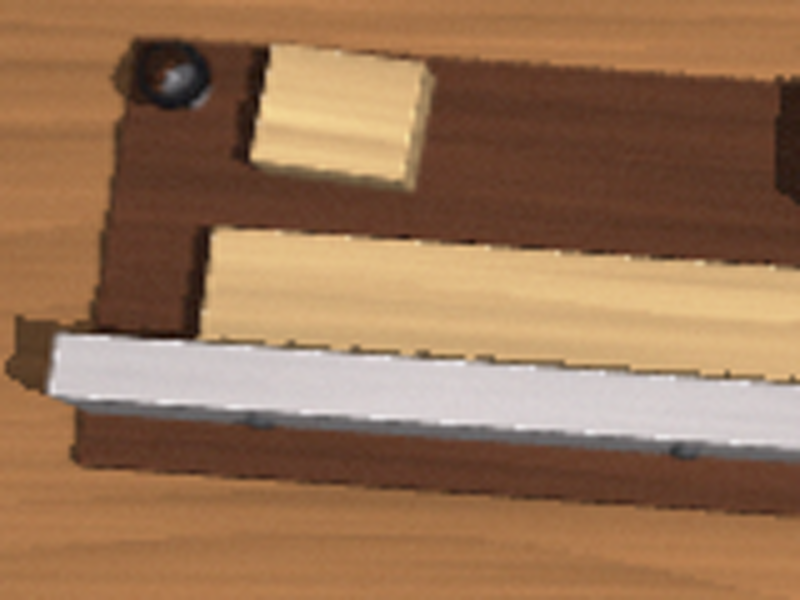

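View pics/topR.png

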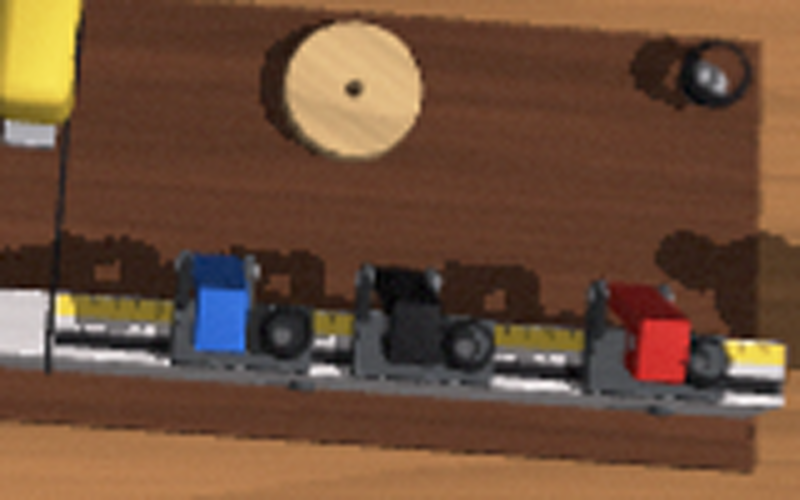

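View pics/scR.png

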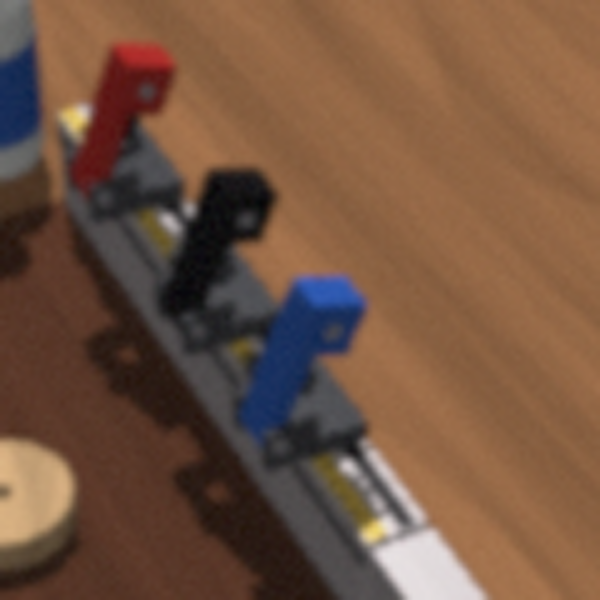

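Left crop: the fence face edge starts at (58,333) and the board's tail corners are (212,228) and (200,340). Right crop: the kerf meets the fence at (50,290), the red foot top is around (663,350), and the fence end is at (785,340). The scene crop shows the red foot at (143,75), past the black and blue ones.

```bash
python3 - <<'E'
from h import *
d=get_image('top'); s=get_image('scene')
L=lambda U,V:(120+(U+.5)/5-.5,190+(V+.5)/5-.5)
R=lambda U,V:(290+(U+.5)/5-.5,210+(V+.5)/5-.5)
f=[onz(d,*p,72) for p in (L(58,333),L(798,385),R(50,290),R(785,340))]
for p in f: print('fence',p.round(1))
y=f[3]-f[0]; yaw=np.arctan2(-(f[0]-f[3])[0],(f[0]-f[3])[1]); print('yaw',yaw)
for n,p in dict(tailfar=L(212,228),tailnear=L(200,340)).items(): print(n,onz(d,*p,39).round(1))
# board contour
im=d['img']; hsv=cv2.cvtColor(im,cv2.COLOR_RGB2HSV)
m=((hsv[...,2]>170)&(hsv[...,1]>60)&(hsv[...,1]<150)).astype(np.uint8); m[:,:140]=0;m[:230]=0;m[275:]=0;m[:,300:]=0
cs=cv2.findContours(m,0,1)[0]; c=max(cs,key=cv2.contourArea); r=cv2.approxPolyDP(c,3,True)[:,0]; print(cv2.contourArea(c),r.tolist())
for q in r: print(onz(d,*q,39).round(1))
# kerf on base
print('kerf base',onz(d,*R(75,50),12).round(1),onz(d,*R(62,250),12).round(1))
print('base corners',[onz(d,*p,12).round(1) for p in (L(135,38),L(75,460),R(762,42),R(755,470))])
print('foot top',[onz(d,*R(*p),156).round(1) for p in((637,320),(690,320),(686,383),(634,380))])
for nm,(a,b) in dict(blue=((195,290),(247,290))).items(): print(nm,onz(d,*R(*a),156).round(1),onz(d,*R(*b),156).round(1))
S=lambda U,V:(280+(U+.5)/5-.5,140+(V+.5)/5-.5)
# scene: foot top face corners z~156
print('sc foot',[onz(s,*S(*p),z).round(1) for p,z in (((120,44),156),((170,47),156),((175,70),152))])
print('sc fence kerf',onz(s,*S(428,527),72).round(1))
E
```

```text
fence [549.  342.9  72. ]
fence [532.4   2.4  72. ]
fence [531.1 -44.5  72. ]
fence [ 515.  -385.3   72. ]
yaw -0.04670798404018019
tailfar [606.6 286.4  39. ]
tailnear [552.4 287.7  39. ]
2623.0 [[162, 237], [160, 257], [285, 265], [286, 244]]
[602.2 286.1  39. ]
[553.8 286.9  39. ]
[541.3  -9.5  39. ]
[592.  -10.4  39. ]
kerf base [659.8 -53.5  12. ] [559.4 -49.4  12. ]
base corners [array([707.8, 340.8,  12. ]), array([496.9, 351.3,  12. ]), array([ 672.5, -397.6,   12. ]), array([ 459. , -386.8,   12. ])]
foot top [array([ 511.7, -295.8,  156. ]), array([ 512.1, -318.6,  156. ]), array([ 485.2, -316.1,  156. ]), array([ 486. , -293.9,  156. ])]
blue [ 520.6 -106.8  156. ] [ 521.1 -129.   156. ]
sc foot [array([ 510.2, -313.8,  156. ]), array([ 490.6, -299.8,  156. ]), array([ 494.6, -287.3,  152. ])]
sc fence kerf [504.  -41.8  72. ]
```

Request:
{"name": "move_arm", "arguments": {"rows": "-0.2 -0.1 0 0 0 -0.04 1; -0.35 -0.2 0 0 0 -0.08 1; -0.5 -0.3 0 0 0 -0.12 1; -0.65 -0.4 0 0 0 -0.16 1; -0.8 -0.48 0 0 0 -0.178 1; -0.9 -0.53 0 0 0 -0.178 1; -0.96 -0.556 0 0 0 -0.178 1; -0.96 -0.556 0 0 0 -0.178 1; -0.96 -0.556 0 0 0 -0.178 1"}}

```text
clock: 0.95
eef_pos: [435.2, 356.2, 245.3]
tool_rot: [-3.136, 0.005, 3.081]
force: [0.2, -1.5, 0.4]
width: -0.3
gripper_force: 0.0
```

```bash
cat >> h.py <<'E'
from scipy.spatial.transform import Rotation as Ro
YAW=-0.0467; X=np.array([np.cos(YAW),np.sin(YAW),0]); Y=np.array([-X[1],X[0],0])
F=np.array([531.1,-47.,0])  # jig origin
def w(jx,jy,z): return F+X*jx+Y*jy+[0,0,z]
def go(*T):
    s=read_state(); p=s['eef_pos']; R=Ro.from_euler('xyz',s['tool_rot']); Rt=Ro.from_euler('xyz',[np.pi,0,np.pi+YAW])
    print('t',s['clock'],'p',p.round(1),'F',s['force'].round(1),'w',s['width'].round(1),'q',s['qpos'].round(2),'jig',(np.array([(p-F)@X,(p-F)@Y])).round(1))
    print('turn',((R.inv()*Rt).as_rotvec()/(np.pi/2)).round(4))
    for t in T: print('to',np.round(t,1),'shift',(R.inv().apply(t-p)/300).round(4))
E
python3 - <<'E'
from h import *
ry=(np.array([498.7,-306.1,0])-F)@Y; print('red jig y',ry)
go(w(-85,ry,180),w(-85,ry,145),w(-50,ry,145),w(0,ry,145))
s=read_state(); 
E
```

```text
red jig y -260.330047127915Traceback (most recent call last):
  File "<stdin>", line 3, in <module>
  File "h.py", line 22, in go
    print('t',s['clock'],'p',p.round(1),'F',s['force'].round(1),'w',s['width'].round(1),'q',s['qpos'].round(2),'jig',(np.array([(p-F)@X,(p-F)@Y])).round(1))
                                                                    ^^^^^^^^^^^^^^^^
AttributeError: 'float' object has no attribute 'round'
```

Request:
{"name": "move_arm", "arguments": {"rows": "-0.02 -0.12 0 0 0 0 1; -0.04 -0.25 0 0 0 0 1; -0.05 -0.38 0 0 0 0 1; -0.07 -0.51 0 0 0 0 1; -0.08 -0.64 0 0 0 0 1; -0.1 -0.77 0 0 0 0 1; -0.11 -0.9 0 0 0 0 1; -0.12 -1 0 0 0 0 1; -0.12 -1 0 0 0 0 1"}}

```text
clock: 1.7
eef_pos: [449.4, 57.2, 245.3]
tool_rot: [-3.138, -0.0, 3.085]
force: [0.2, 0.1, 0.3]
width: -0.1
gripper_force: 0.0
```

Request:
{"name": "move_arm", "arguments": {"rows": "0 -0.12 0 0 0 0 1; 0 -0.25 0 0 0 0 1; 0 -0.38 0 0 0 0 1; 0 -0.51 0 0 0 0 1; 0 -0.64 0 0 0 0 1; 0 -0.77 0 0 0 0 1; 0 -0.9 0 0 0 0 1; 0 -1 0 0 0 0 1; 0 -1 0 0 0 0 1; 0 -1 0 0 0 0 1"}}

```text
clock: 2.53
eef_pos: [435.5, -236.6, 245.1]
tool_rot: [-3.142, -0.0, 3.092]
force: [-0.5, 0.6, -0.1]
width: 0.0
gripper_force: 0.0
```

```bash
sed -i "s/s\['width'\].round(1)/round(s['width'],1)/" h.py
python3 - <<'E'
from h import *
ry=-260.3
go(w(-85,ry,200),w(-85,ry,145),w(-50,ry,145),w(0,ry,145))
E
```

```text
t 2.5333 p [ 435.5 -236.6  245.1] F [-0.5  0.6 -0.1] w 0.0 q [ 0.4   0.41  0.05  1.94 -0.03  0.79  1.99] jig [ -86.6 -193.9]
turn [-0.     -0.0001 -0.0021]
to [ 434. -303.  200.] shift [-0.0062 -0.2215  0.1503]
to [ 434. -303.  145.] shift [-0.0062 -0.2215  0.3336]
to [ 469.  -304.7  145. ] shift [-0.1229 -0.2211  0.3336]
to [ 518.9 -307.   145. ] shift [-0.2895 -0.2205  0.3335]
```

Request:
{"name": "move_arm", "arguments": {"rows": "0 -0.1 0 0 0 0 1; 0 -0.2 0 0 0 0 1; 0 -0.22 0 0 0 0 1; 0 -0.22 0.08 0 0 0 1; 0 -0.22 0.17 0 0 0 1; 0 -0.22 0.26 0 0 0 1; 0 -0.22 0.33 0 0 0 1; 0 -0.22 0.33 0 0 0 1; 0 -0.22 0.33 0 0 0 1"}}

```text
clock: 3.28
eef_pos: [432.8, -299.2, 145.7]
tool_rot: [3.139, -0.002, 3.098]
force: [0.7, -0.4, 0.6]
width: 0.2
gripper_force: 0.0
```

```bash
python3 - <<'E'
from h import *
ry=-260.3
go(w(-50,ry,145),w(-5,ry,145)); s=get_image('scene'); t=get_image('top')
a=cv2.resize(s['img'][90:240,250:400],None,fx=4,fy=4,interpolation=cv2.INTER_CUBIC)
cv2.imwrite('pics/a.png',a[:,:,::-1])
E
```

```text
t 3.2833 p [ 432.8 -299.2  145.7] F [ 0.7 -0.4  0.6] w 0.2 q [ 0.52  0.6   0.04  1.96 -0.05  0.59  2.12] jig [ -86.4 -256.5]
turn [ 0.0014 -0.0013  0.0017]
to [ 469.  -304.7  145. ] shift [-0.1212 -0.013   0.0021]
to [ 514.  -306.8  145. ] shift [-0.2712 -0.0135  0.0018]
```

View pics/a.png

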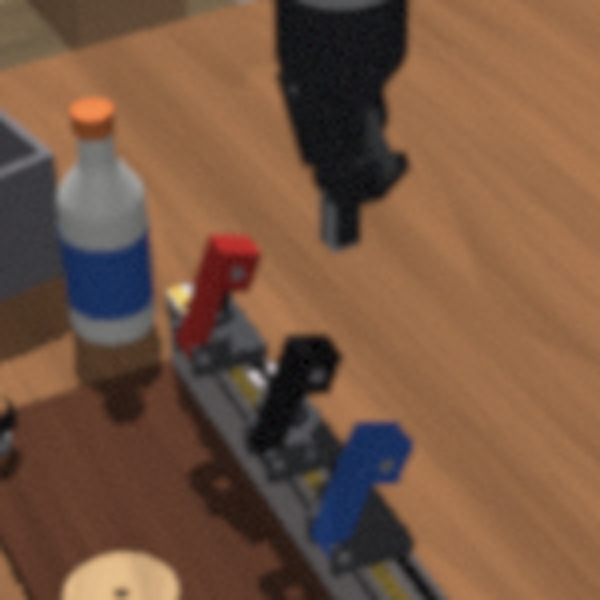

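The closed fingertips at (340,240) hang behind the red foot at (235,260), at its height and clear of black and blue. Next I'll push gently.

Request:
{"name": "move_arm", "arguments": {"rows": "-0.04 -0.013 0 0 0 0 1; -0.08 -0.013 0 0 0 0 1; -0.11 -0.013 0 0 0 0 1; -0.125 -0.013 0 0 0 0 1; -0.14 -0.013 0 0 0 0 1; -0.155 -0.013 0 0 0 0 1; -0.17 -0.013 0 0 0 0 1; -0.185 -0.013 0 0 0 0 1; -0.2 -0.013 0 0 0 0 1; -0.215 -0.013 0 0 0 0 1; -0.23 -0.013 0 0 0 0 1; -0.245 -0.013 0 0 0 0 1"}}

```text
clock: 4.38
eef_pos: [506.2, -308.6, 146.2]
tool_rot: [3.142, -0.0, 3.095]
force: [-0.0, -0.3, -1.1]
width: 0.0
gripper_force: 0.2
```

Request:
{"name": "move_arm", "arguments": {"rows": "-0.015 0 0 0 0 0 1; -0.03 0 0 0 0 0 1; -0.04 0 0 0 0 0 1; -0.04 0 0 0 0 0 1; -0.04 0 0 0 0 0 1; -0.04 0 0 0 0 0 1"}}

```text
clock: 4.88
eef_pos: [517.6, -309.2, 146.2]
tool_rot: [3.142, -0.0, 3.095]
force: [0.1, 0.1, -0.8]
width: -0.4
gripper_force: 0.0
```

```bash
python3 - <<'E'
from h import *
go(w(-85,-260,145)); s=get_image('scene')
a=cv2.resize(s['img'][90:240,250:400],None,fx=4,fy=4,interpolation=cv2.INTER_CUBIC)
cv2.imwrite('pics/b.png',a[:,:,::-1])
E
```

```text
t 4.8833 p [ 517.6 -309.2  146.2] F [ 0.1  0.1 -0.8] w -0.4 q [ 0.46  0.68  0.05  1.75 -0.05  0.71  2.06] jig [  -1.2 -262.5]
turn [ 0.     -0.0002  0.0002]
to [ 434.1 -302.7  145. ] shift [0.2793 0.0086 0.0042]
```

View pics/b.png

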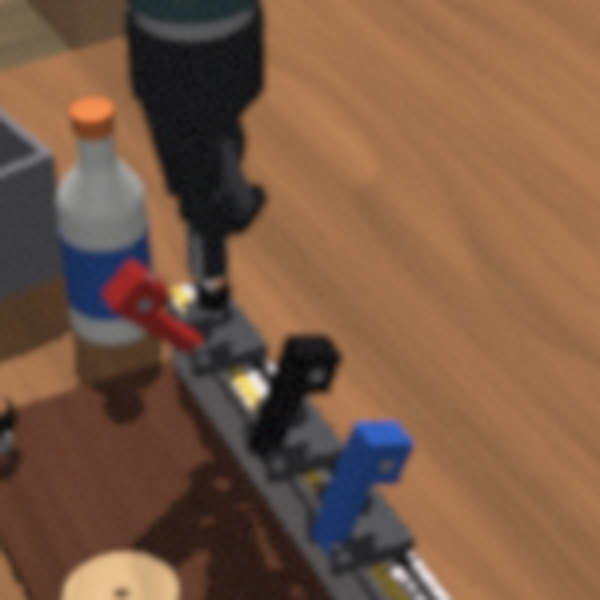

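The red arm has tipped past balance and is falling away at (130,290); black and blue still stand. I'll draw back and travel to the board's tail.

Request:
{"name": "move_arm", "arguments": {"rows": "0.06 0 0 0 0 0 1; 0.16 0 0 0 0 0 1; 0.25 0 -0.05 0 0 0 1; 0.28 0 -0.15 0 0 0 1; 0.28 0.05 -0.25 0 0 0 1; 0.28 0.15 -0.33 0 0 0 1; 0.28 0.27 -0.35 0 0 0 1; 0.28 0.4 -0.35 0 0 0 1; 0.28 0.53 -0.35 0 0 0 1; 0.28 0.66 -0.35 0 0 0 1; 0.28 0.79 -0.35 0 0 0 1; 0.28 0.92 -0.35 0 0 0 1"}}

```text
clock: 5.93
eef_pos: [446.3, -28.0, 251.6]
tool_rot: [-3.142, 0.001, 3.095]
force: [1.4, 0.2, -0.1]
width: -0.0
gripper_force: 0.0
```

Request:
{"name": "move_arm", "arguments": {"rows": "0 0.13 0 0 0 0 1; 0 0.26 0 0 0 0 1; 0 0.39 0 0 0 0 1; 0 0.52 0 0 0 0 1; 0 0.65 0 0 0 0 1; 0 0.78 0 0 0 0 1; 0 0.9 0 0 0 0 1; 0 0.98 0 0 0 0 1; 0 1 0 0 0 0 1; 0 1 0 0 0 0 1; 0 1 0 0 0 0 1"}}

```text
clock: 6.85
eef_pos: [460.4, 268.9, 251.1]
tool_rot: [-3.14, -0.0, 3.095]
force: [0.4, -1.2, 0.4]
width: -0.0
gripper_force: 0.0
```

```bash
python3 - <<'E'
from h import *
go(w(38,390,245),w(38,390,40)); s=get_image('scene'); d=get_image('top')
a=np.hstack([cv2.resize(s['img'][130:260,250:380],(400,400),interpolation=cv2.INTER_CUBIC),cv2.resize(d['img'][200:300,350:450],(400,400),interpolation=cv2.INTER_CUBIC)])
cv2.imwrite('pics/c.png',a[:,:,::-1])
E
```

```text
t 6.85 p [460.4 268.9 251.1] F [ 0.4 -1.2  0.4] w -0.0 q [-0.56  0.45 -0.03  1.83  0.02  0.85  0.92] jig [-85.3 312.2]
turn [-0.0009 -0.0003  0.    ]
to [587.3 340.8 245. ] shift [-0.4112  0.2592  0.0198]
to [587.3 340.8  40. ] shift [-0.4115  0.2602  0.7032]
```

View pics/c.png

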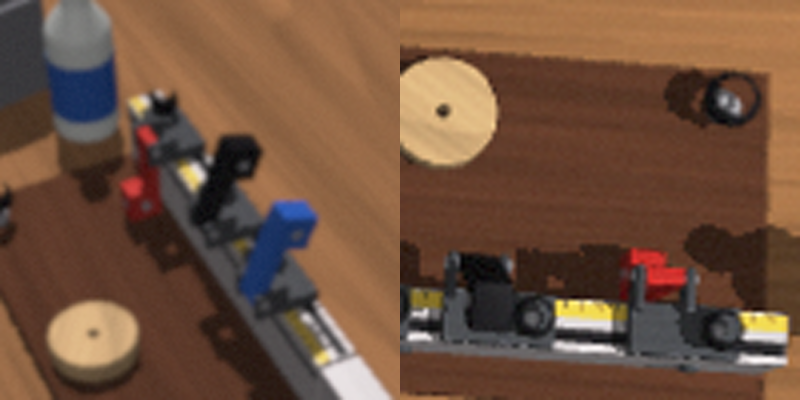

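Red now hangs in front of the fence (left panel, foot at (140,200); right panel, foot at (645,265)), and black and blue are still up. Next I'll move to behind the tail and descend.

Request:
{"name": "move_arm", "arguments": {"rows": "-0.08 0.05 0 0 0 0 1; -0.18 0.11 0 0 0 0 1; -0.28 0.18 0 0 0 0 1; -0.38 0.24 0 0 0 0 1; -0.41 0.26 0 0 0 0 1; -0.41 0.26 0.1 0 0 0 1; -0.41 0.26 0.2 0 0 0 1; -0.41 0.26 0.3 0 0 0 1; -0.41 0.26 0.4 0 0 0 1; -0.41 0.26 0.5 0 0 0 1; -0.41 0.26 0.55 0 0 0 1; -0.41 0.26 0.55 0 0 0 1"}}

```text
clock: 7.95
eef_pos: [585.0, 338.3, 82.1]
tool_rot: [-3.136, -0.007, 3.093]
force: [-1.3, -0.8, 0.5]
width: 0.4
gripper_force: 0.0
```

```bash
python3 - <<'E'
from h import *
go(w(39,385,34),w(39,351,34)); d=get_image('top')
for u,v in((405.5,262.5),(415.5,263)): 
    p=onz(d,u,v,45); print('redfoot',p.round(1),(p-F)@X,(p-F)@Y)
R=lambda U,V:(290+(U+.5)/5-.5,210+(V+.5)/5-.5)
for n,q,z in(('plug',(355,158),12),('tape hook',(35,147),14),('tape',(65,122),12)):
    p=onz(d,*R(*q),z); print(n,(p-F)@X,(p-F)@Y)
im=d['img'].astype(int); m=(im[...,0]>110)&(im[...,1]<60)&(im[...,2]<70); v,u=np.nonzero(m[240:285,395:430]); print('red px',u.min()+395,u.max()+395,v.min()+240,v.max()+240)
for r in range(v.min(),v.max()+1): print(r+240,u[v==r].min()+395,u[v==r].max()+395)
E
```

```text
t 7.95 p [585.  338.3  82.1] F [-1.3 -0.8  0.5] w 0.4 q [-0.55  0.86 -0.02  1.55  0.03  0.74  0.93] jig [ 35.8 387.4]
turn [-0.0036 -0.0042 -0.0012]
to [588.  335.8  34. ] shift [-0.0117 -0.0072  0.1602]
to [586.4 301.8  34. ] shift [-0.0119 -0.1205  0.1609]
redfoot [ 552.5 -295.9   45. ] 33.02416556105139 -247.62919202667163
redfoot [ 551.8 -319.9   45. ] 33.45064778171818 -271.617712470894
plug 84.04482854036944 -141.94268508178519
tape hook 78.14825971340127 15.686754539101678
tape 92.12410993215202 1.9069083305787031
red px 407 421 262 271
262 408 413
263 407 416
264 407 416
265 407 416
266 411 416
267 411 421
268 412 421
269 412 420
270 412 421
271 412 419
```

Request:
{"name": "move_arm", "arguments": {"rows": "-0.01 0 0.06 0 0 0 1; -0.012 0 0.12 0 0 0 1; -0.012 0 0.15 0 0 0 1; -0.012 0 0.16 0 0 0 1; -0.012 0 0.16 0 0 0 1; -0.012 0 0.16 0 0 0 1; -0.012 0 0.16 0 0 0 1"}}

```text
clock: 8.58
eef_pos: [591.5, 342.6, 39.8]
tool_rot: [3.14, 0.002, 3.095]
force: [-0.2, -0.6, -0.8]
width: 0.2
gripper_force: 0.0
```

```bash
python3 - <<'E'
from h import *
go(w(39,385,34),w(39,360,34)); 
E
```

```text
t 8.5833 p [591.5 342.6  39.8] F [-0.2 -0.6 -0.8] w 0.2 q [-0.55  0.92 -0.02  1.55  0.03  0.67  0.93] jig [ 42.1 392. ]
turn [0.0008 0.0012 0.0002]
to [588.  335.8  34. ] shift [ 0.0105 -0.0234  0.0192]
to [586.9 310.8  34. ] shift [ 0.0105 -0.1067  0.0191]
```

Request:
{"name": "move_arm", "arguments": {"rows": "0.01 0 0.018 0 0 0 1; 0.01 -0.04 0.018 0 0 0 1; 0.01 -0.08 0.018 0 0 0 1; 0.01 -0.107 0.018 0 0 0 1; 0.01 -0.12 0.018 0 0 0 1; 0.01 -0.133 0.018 0 0 0 1; 0.01 -0.146 0.018 0 0 0 1; 0.01 -0.16 0.018 0 0 0 1"}}

```text
clock: 9.25
eef_pos: [585.5, 295.0, 33.1]
tool_rot: [3.14, 0.0, 3.096]
force: [-0.1, 1.8, -0.3]
width: 0.3
gripper_force: 0.7
```

```bash
python3 - <<'E'
from h import *
go(w(38,260,34)); 
E
```

```text
t 9.25 p [585.5 295.   33.1] F [-0.1  1.8 -0.3] w 0.3 q [-0.49  0.9  -0.03  1.64  0.04  0.6   0.98] jig [ 38.4 344.1]
turn [0.0009 0.0003 0.0006]
to [581.2 210.9  34. ] shift [ 0.0016 -0.2805 -0.0034]
```

Request:
{"name": "move_arm", "arguments": {"rows": "0 -0.02 0 0 0 0 1; 0 -0.045 0 0 0 0 1; 0.001 -0.07 0 0 0 0 1; 0.001 -0.095 0 0 0 0 1; 0.002 -0.12 0 0 0 0 1; 0.002 -0.145 0 0 0 0 1; 0.003 -0.17 0 0 0 0 1; 0.003 -0.195 0 0 0 0 1; 0.004 -0.22 0 0 0 0 1; 0.004 -0.245 0 0 0 0 1; 0.005 -0.27 0 0 0 0 1; 0.005 -0.28 0 0 0 0 1"}}

```text
clock: 10.25
eef_pos: [580.2, 208.6, 32.9]
tool_rot: [-3.141, -0.0, 3.094]
force: [1.4, 1.1, 1.0]
width: -0.3
gripper_force: 1.1
```

```bash
cat >> h.py <<'E'
def board():
    d=get_image('top'); hsv=cv2.cvtColor(d['img'],cv2.COLOR_RGB2HSV)
    m=((hsv[...,2]>170)&(hsv[...,1]>60)&(hsv[...,1]<150)).astype(np.uint8); m[:,:140]=0;m[:234]=0;m[280:]=0;m[:,430:]=0
    c=max(cv2.findContours(m,0,1)[0],key=cv2.contourArea)
    for q in cv2.approxPolyDP(c,3,True)[:,0]:
        p=onz(d,*q,39); print('board',q,((p-F)@X).round(1),((p-F)@Y).round(1))
E
python3 - <<'E'
from h import *
go(w(36,170,34)); board()
E
```

```text
t 10.25 p [580.2 208.6  32.9] F [1.4 1.1 1. ] w -0.3 q [-0.37  0.86 -0.04  1.75  0.07  0.53  1.07] jig [ 37.1 257.6]
turn [-0.0007 -0.     -0.0006]
to [575.  121.1  34. ] shift [ 0.0035 -0.2919 -0.0033]
board [200 252] 25.6 241.7
board [200 260] 6.5 239.5
board [294 266] 7.5 16.5
board [295 260] 22.0 15.2
board [310 256] 34.1 -19.8
board [325 258] 31.7 -55.8
board [326 248] 56.1 -56.7
board [216 240] 57.2 206.9
board [214 250] 32.7 209.1
```

Request:
{"name": "move_arm", "arguments": {"rows": "0 -0.02 0 0 0 0 1; 0 -0.045 0 0 0 0 1; 0.001 -0.07 0 0 0 0 1; 0.001 -0.095 0 0 0 0 1; 0.002 -0.12 0 0 0 0 1; 0.002 -0.145 0 0 0 0 1; 0.003 -0.17 0 0 0 0 1; 0.003 -0.195 0 0 0 0 1; 0.004 -0.22 0 0 0 0 1; 0.004 -0.245 0 0 0 0 1; 0.005 -0.27 0 0 0 0 1; 0.005 -0.28 0 0 0 0 1"}}

```text
clock: 11.3
eef_pos: [574.5, 124.8, 32.9]
tool_rot: [-3.141, -0.0, 3.094]
force: [2.2, 1.5, -1.1]
width: 0.2
gripper_force: 0.9
```

Request:
{"name": "move_arm", "arguments": {"rows": "0 -0.02 0 0 0 0 1; 0 -0.04 0 0 0 0 1; 0.001 -0.06 0 0 0 0 1; 0.001 -0.08 0 0 0 0 1; 0.002 -0.1 0 0 0 0 1; 0.002 -0.12 0 0 0 0 1; 0.003 -0.14 0 0 0 0 1; 0.003 -0.16 0 0 0 0 1; 0.004 -0.18 0 0 0 0 1; 0.004 -0.2 0 0 0 0 1; 0.005 -0.22 0 0 0 0 1; 0.005 -0.23 0 0 0 0 1"}}

```text
clock: 12.3
eef_pos: [569.8, 56.4, 32.9]
tool_rot: [-3.141, -0.0, 3.094]
force: [1.3, 1.6, -0.3]
width: -0.2
gripper_force: 1.1
```

```bash
python3 - <<'E'
from h import *
go(w(34,65,34)); board()
d=get_image('top')
cv2.imwrite('pics/d.png',cv2.resize(d['img'][200:300,230:430],None,fx=4,fy=4,interpolation=cv2.INTER_CUBIC)[:,:,::-1])
E
```

```text
t 12.3 p [569.8  56.4  32.9] F [ 1.3  1.6 -0.3] w -0.2 q [-0.1   0.83 -0.07  1.88  0.12  0.44  1.26] jig [ 33.8 105.1]
turn [-0.0004 -0.0003 -0.0004]
to [568.1  16.3  34. ] shift [-0.0008 -0.1338 -0.0037]
board [271 262] 13.3 71.6
board [294 266] 7.5 16.5
board [295 260] 22.0 15.2
board [310 256] 34.1 -19.8
board [376 262] 30.4 -178.0
board [379 272] 6.9 -186.1
board [388 273] 5.9 -207.7
board [389 252] 56.8 -208.4
board [284 245] 56.4 44.0
board [283 255] 32.0 44.5
board [272 257] 25.4 70.2
```

View pics/d.png

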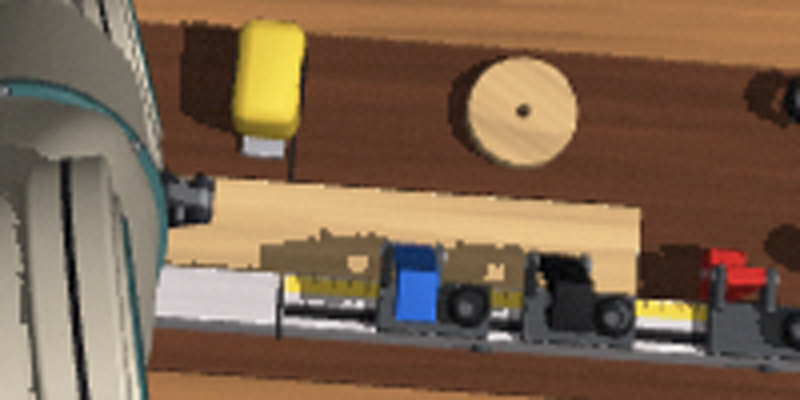

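The board lies flat against the fence with its end at (638,240), and the red foot is at (725,265), about 38 mm away. Blue and black still stand, and the tape and plug are clear.

Request:
{"name": "move_arm", "arguments": {"rows": "0 -0.02 0 0 0 0 1; 0 -0.04 0 0 0 0 1; 0 -0.06 0 0 0 0 1; 0.001 -0.08 0 0 0 0 1; 0.001 -0.09 0 0 0 0 1; 0.001 -0.1 0 0 0 0 1; 0.001 -0.1 0 0 0 0 1"}}

```text
clock: 12.98
eef_pos: [568.1, 26.6, 32.8]
tool_rot: [-3.141, -0.001, 3.094]
force: [-0.3, -0.5, 0.4]
width: -0.1
gripper_force: 0.0
```

```bash
python3 - <<'E'
from h import *
go(); board()
E
```

```text
t 12.9833 p [568.1  26.6  32.8] F [-0.3 -0.5  0.4] w -0.1 q [-0.05  0.82 -0.08  1.89  0.14  0.43  1.3 ] jig [33.5 75.2]
turn [-0.0005 -0.0003 -0.0005]
board [293 266] 7.3 18.8
board [295 260] 22.0 15.2
board [310 256] 34.1 -19.8
board [376 262] 30.4 -178.0
board [379 272] 6.9 -186.1
board [387 273] 5.7 -205.3
board [389 262] 32.5 -209.2
board [401 263] 32.1 -238.1
board [401 253] 56.4 -237.4
board [298 245] 58.7 10.6
```

Request:
{"name": "move_arm", "arguments": {"rows": "0 -0.005 0 0 0 0 1; 0 -0.01 0 0 0 0 1; 0 -0.015 0 0 0 0 1; 0 -0.02 0 0 0 0 1; 0 -0.025 0 0 0 0 1"}}

```text
clock: 13.45
eef_pos: [568.1, 20.6, 32.9]
tool_rot: [3.141, 0.0, 3.096]
force: [-0.0, 1.3, 0.4]
width: -0.2
gripper_force: 0.7
```

Request:
{"name": "move_arm", "arguments": {"rows": "0 -0.003 0 0 0 0 1; 0 -0.006 0 0 0 0 1; 0 -0.009 0 0 0 0 1"}}

```text
clock: 13.7
eef_pos: [567.9, 17.7, 32.9]
tool_rot: [3.141, 0.0, 3.095]
force: [0.9, 2.1, -0.5]
width: 0.0
gripper_force: 0.7
```

```bash
python3 - <<'E'
from h import *
go(); board()
E
```

```text
t 13.7 p [567.9  17.7  32.9] F [ 0.9  2.1 -0.5] w 0.0 q [-0.03  0.82 -0.08  1.89  0.14  0.43  1.31] jig [33.7 66.3]
turn [0.0001 0.     0.0004]
board [300 260] 22.8 3.3
board [311 256] 34.2 -22.2
board [376 262] 30.4 -178.0
board [379 272] 6.9 -186.1
board [387 273] 5.7 -205.3
board [389 262] 32.5 -209.2
board [405 261] 37.6 -247.6
board [405 253] 57.0 -247.1
board [312 246] 58.6 -23.0
board [301 246] 56.8 3.3
```

Request:
{"name": "move_arm", "arguments": {"rows": "0 -0.003 0 0 0 0 1; 0 -0.006 0 0 0 0 1"}}

```text
clock: 13.92
eef_pos: [567.8, 15.9, 32.9]
tool_rot: [3.141, 0.0, 3.096]
force: [0.4, 1.4, -0.3]
width: 0.2
gripper_force: 0.7
```

Request:
{"name": "move_arm", "arguments": {"rows": "0 -0.003 0 0 0 0 1; 0 -0.006 0 0 0 0 1"}}

```text
clock: 14.08
eef_pos: [567.8, 15.1, 32.9]
tool_rot: [3.14, 0.0, 3.096]
force: [-0.0, 6.0, 0.1]
width: -0.1
gripper_force: 2.6
```

Force rose to 6 N, so the board is touching the stop. I'll hold for a moment to settle and then check.

Request:
{"name": "move_arm", "arguments": {"rows": "0 0 0 0 0 0 1; 0 -0.002 0 0 0 0 1; 0 -0.002 0 0 0 0 1"}}

```text
clock: 14.33
eef_pos: [567.8, 15.0, 32.9]
tool_rot: [3.14, 0.0, 3.097]
force: [-0.1, 5.9, -0.2]
width: -0.1
gripper_force: 2.8
```

```bash
python3 - <<'E'
from h import *
go(); 
d=get_image('top');s=get_image('scene')
a=np.hstack([cv2.resize(s['img'][130:260,250:380],(400,400),interpolation=cv2.INTER_CUBIC),cv2.resize(d['img'][200:300,350:450],(400,400),interpolation=cv2.INTER_CUBIC)])
cv2.imwrite('pics/e.png',a[:,:,::-1])
E
```

```text
t 14.3333 p [567.8  15.   32.9] F [-0.1  5.9 -0.2] w -0.1 q [-0.02  0.82 -0.08  1.89  0.14  0.43  1.32] jig [33.7 63.7]
turn [0.0011 0.0002 0.001 ]
```

View pics/e.png

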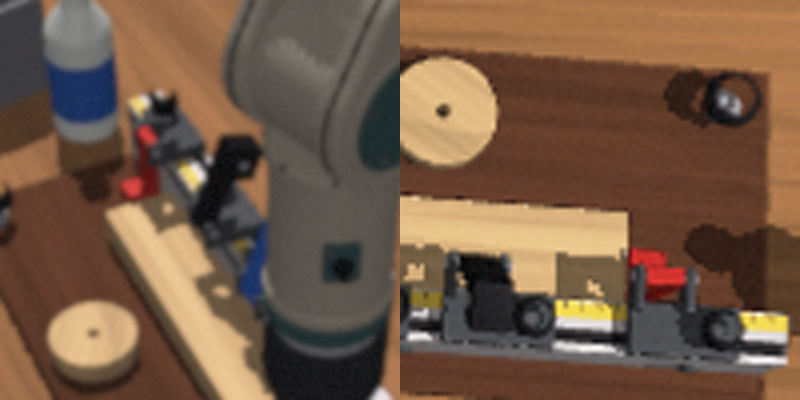

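The board end at (628,250) meets the red foot, whose edge is at (630,262), with the board flat along the fence. I'll draw back along +y, then go up.

Request:
{"name": "move_arm", "arguments": {"rows": "0 0.01 0 0 0 0 1; 0 0.04 0 0 0 0 1; 0 0.1 0 0 0 0 1; 0 0.18 0 0 0 0 1; 0 0.22 -0.06 0 0 0 1; 0 0.22 -0.16 0 0 0 1; 0 0.22 -0.28 0 0 0 1; 0 0.22 -0.4 0 0 0 1; 0 0.22 -0.48 0 0 0 1; 0 0.22 -0.5 0 0 0 1; 0 0.22 -0.5 0 0 0 1"}}

```text
clock: 15.35
eef_pos: [572.0, 79.2, 185.0]
tool_rot: [3.141, 0.004, 3.095]
force: [-0.0, 0.1, -0.3]
width: 0.1
gripper_force: 0.0
```

```bash
python3 - <<'E'
from h import *
go(); board()
d=get_image('top')
cv2.imwrite('pics/f.png',cv2.resize(d['img'][190:300,230:450],None,fx=3.6,fy=3.6,interpolation=cv2.INTER_CUBIC)[:,:,::-1])
E
```

```text
t 15.35 p [572.   79.2 185. ] F [-0.   0.1 -0.3] w 0.1 q [-0.12  0.6  -0.1   1.79  0.08  0.76  1.26] jig [ 35. 128.]
turn [ 0.0001  0.0027 -0.0001]
board [281 265] 7.7 47.4
board [294 266] 7.5 16.5
board [295 260] 22.0 15.2
board [311 256] 34.2 -22.2
board [376 262] 30.4 -178.0
board [379 272] 6.9 -186.1
board [388 273] 5.9 -207.7
board [388 263] 30.0 -206.9
board [404 264] 30.2 -245.4
board [406 253] 57.2 -249.5
board [283 244] 58.6 46.6
```

View pics/f.png

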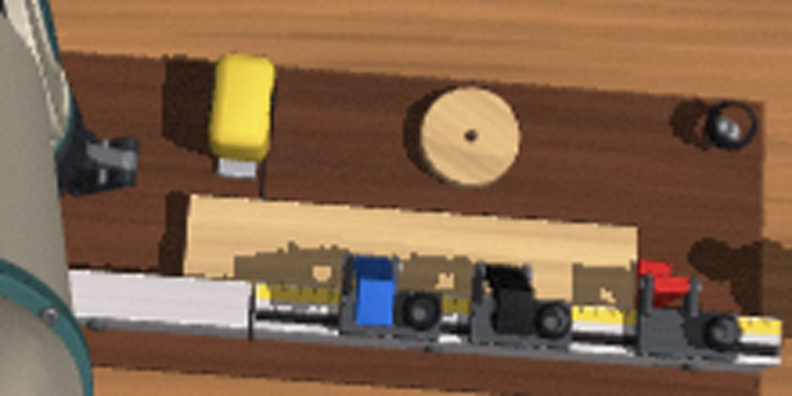

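The board end at (637,250) is against the red foot at (640,270) and lies parallel to the fence. Blue and black stand raised, the tape and plug haven't moved, and the arm is clear.

```bash
python3 -c "
from cell import *
print(finish_job())"
```

```text
the job is handed in; nothing more can be done
None
```

I tipped the red stop down, slid the board flat along the fence until it touched that stop (about 6 N), drew the arm back clear, and handed the job in at about 15 s; the blue and black stops still stood and no loose item had been touched.

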